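Hold the desk bin open by its pedal, then ease the lid shut

TASK

My hands are full at the grading desk: with your fingertips, press the pedal of the small steel pedal bin all the way down so that its lid stands fully open, and keep it open for at least three seconds while I drop my rubbish in. Then ease the pedal up slowly with the fingertips still on it, so that the lid closes without slamming, and take the hand away. Work the lid by the pedal alone, without touching the lid itself, and leave everything else on the desk where it stands.

Things in the scene. Friction and masses are not known exactly. Their poses are not given: they have to be found in the camera images.
- bin: Table-top pedal bin, firm on the desk (pressing the pedal does not shift or tip it). Black foot ring 132 mm across, 44 mm tall; steel drum 127 mm across up to 150 mm; domed steel lid up to 173 mm. Origin: centre of its underside. Its own -x is the front, where the pedal sticks out; +x the back, with hinge and push-rod channel. Turned up to 0.8 rad either way from facing the robot.
- pedal_pad (a point): Middle of the upper face of the pedal's black pad, the spot to press (moves with the pedal). Pad 36 mm front to back, 60 mm across, 5 mm thick, level within 0.2 rad (front edge up at rest, down when pressed). The point is 115 mm in front of the bin's middle, 49 mm clear of the foot ring; 36 mm above the desk at rest, 10 mm when fully pressed: it goes almost straight down by 26 mm.
- bin_pedal (a joint): Angle of the pedal (rad): 0 at rest, 0.36 fully down, at a hard stop. Its axle lies across the bin, 45 mm in front of the bin's middle and 14 mm above the desk. It takes about 2 to 4 N at the pad, all the way down. The lid's weight and a light spring bring the pedal back up when it is let go.
- bin_lid (a joint): Angle of the lid (rad): 0 shut, 1.25 fully open (nearly upright). Hinged at the back rim, 151 mm above the desk, and linked to the pedal: lid angle = 3.47 x pedal angle, so 1 mm of pad travel swings the lid by about 0.05 rad. There is no damper: let go, the lid falls and slams.
- lid_front (a point): Front edge of the lid, on the pedal's side: 155 mm above the desk and 67 mm in front of the bin's middle when shut; it swings up and back to about 283 mm above the desk when open.
- can: Full green drink can, 66 mm across, 122 mm tall, upright beside the bin. Origin: centre of its underside. Not to be disturbed.
- slab: Coin in a clear flat plastic holder, 85 x 60 x 8 mm, lying flat near the pedal. Origin: centre of its underside; x along its length. Not to be disturbed.
- loupe: Black stand loupe, 46 mm across, 38 mm tall, upright near the pedal. Origin: centre of its underside. Not to be disturbed.
- toy: Small orange plastic bird figure, 62 mm across, 73 mm tall, upright beside the bin. Origin: centre of its underside. Not to be disturbed.
Things that resemble listed ones, but are neither listed nor needed, are in the scene too. Several things look just like the bin: the one meant starts nearest to the robot's base.

How it is judged:
By the outcome, as a careful person would: the job done as asked, in the order asked, and still so for the second after the job is handed in, with the robot touching nothing.
It also fails if it takes over 54 s, if anything falls off the work surface, if the arm or the gripper's body presses on something with over 40 N, if the wrist force passes 120 N, or if a joint passes its speed limit or range.

ROBOT

A 7-joint arm with a two-finger parallel gripper is mounted at the origin on the work surface. World frame = base frame: x ahead of the robot, y to its left, z up, the work surface at z = 0. Lengths are in mm, angles in rad, forces in N, time in s.
With the tool pointing down it reaches from about 400 to 900 mm from the base axis. Payload 5.5 kg.
Tool frame: the origin (TCP) lies at the centre of the arm's flange, where the gripper is bolted on; the fingertips stand 178 mm ahead of it and the grasp point (between the pads) lies 159 mm ahead of it; z points along the fingers, y is the direction in which the jaws open and shut (so a half turn about z gives the same grasp; the last joint's range is limited). The gripper opens to 92 mm and grips with 3 to 60 N. Pads are 19 mm wide; open, the fingers measure 130 mm over their backs; the gripper's body (75 mm by 190 mm) begins 47 mm behind the grasp point.
Start: joints at [1.454, 0.501, -0.427, 1.55, 0.221, 1.138, -0.21], TCP at [241.003, -603.667, 404.729] pointing down, gripper open.
Joint ranges: [-2.88, 2.88], [-0.31, 2.03], [-1.54, 1.56], [0.2, 2.42], [-1.41, 4.55], [0.19, 2.02], [-2.57, 2.57]. Speed limits (rad/s): [2.57, 2.57, 3.14, 3.14, 3.14, 3.14, 3.14].

INTERFACE

Orientations are given as a 3x3 rotation matrix whose columns are the frame's x, y, z axes.
In Python, from station import bot gives the robot as it stands.
- The arm moves only by the shell command python3 -m jog 'ROWS' [FORCE]. ROWS is JSON, a list of rows, each a list of 5 numbers: the opening, from 0 (shut) to 1 (fully open), then the shift along the tool's x, y, z each as a share of 40 mm, from -1 to 1, then the turn about the tool's z as a share of 0.15 rad, from -1 to 1. In form: [[gripper, dx, dy, dz, yaw], ...]. A call has 1 to 20 rows; each row shifts and turns the commanded pose from where the row before left it, along the tool's axes as they then stand; what a row does not reach is not made up. A row lasts 1/8 s, in which the tool goes at most 62.5 mm and 10.7 degrees, less where a joint would pass 70% of its speed; a pose out of reach is approached as far as the arm can. A call with a number of a shift or a turn outside -1 to 1 is refused whole. A call with a gripper value outside its range is refused whole. The fingers move at their own pace and stop on an object; FORCE is the grip in N (left out, the last holds). Time passes only in rows, so rows that do not move let the fingers close. It gives the time, the measured TCP pose, the force and the opening at its end, in the units of the state.
- bot.state(): the state, without advancing time (a new reading comes with each control period).
- bot.camera(name): name is "side" or "top"; returns a dict with "pixels" (420x560x3 uint8, red, green, blue), "intrinsics" (3x3 intrinsics, pixels), "k1" (the pictures are not rectified: a ray, as slopes to the right and down, at radius r is drawn at 1 + k1 r^2 times it, then the intrinsics apply), "extrinsics" (4x4, takes a point from world to camera coordinates). Camera axes: x right, y up, looking along -z (the intrinsics and any distortion apply to the point x, -y, -z); pixel columns grow to the right and rows downward; lengths in mm; the calibration is good to about 2 mm. A picture is of the moment at which its call begins. There is no depth.
- bot.sign_off(): hands the job in, once; it reports no verdict.
The state is a dict: "time_s": time; "q": joint angles; "qd": joint speeds; "effort": joint torques, N m; "eef_pos": TCP position; "ee_rot": TCP orientation; "contact_force": force on the tool from outside, world axes, zero at the start; "moment": the same for the moment, N m; "width": finger opening in mm.
Only numpy, scipy, OpenCV 4.12 (cv2) and the standard library are available. Lean on these libraries where they do the work, as an engineer would, in place of code of your own. Each camera call takes 0.05 s, during which the arm holds its last target. There are 200 camera calls.

## Working session

There is one attempt and no reset: what is moved stays moved. The work goes in short steps, Python scripts to look and compute and a shell command to move; the robot and the scene stay as the last step left them, time stands still between calls to the robot, and variables do not carry over. Pictures are saved under pics/ and viewed, about 8 in all and at most 12, crops included, and the job is handed in when it is done.

```bash
mkdir -p pics; ls
python3 - <<'E'
from station import bot
import cv2,json
s=bot.state()
for k in("time_s","eef_pos","ee_rot","contact_force","width"):print(k,s[k])
for n in("side","top"):
    c=bot.camera(n);cv2.imwrite(f"pics/{n}0.png",c["pixels"][:,:,::-1])
    print(n,c["intrinsics"],c["k1"],c["extrinsics"])
E
```

```text
pics
time_s 0.0
eef_pos [ 240.76383135 -603.38614494  403.67164338]
ee_rot [[ 9.28739919e-01  3.70731335e-01 -6.63204186e-04]
 [ 3.70731923e-01 -9.28738124e-01  1.82721786e-03]
 [ 6.14639036e-05 -1.94288113e-03 -9.99998111e-01]]
contact_force [-1.18942421  0.06370848  0.5546752 ]
width 91.73748391646063
side [[491.03059791   0.         292.9843157 ]
 [  0.         491.03059791 206.89010899]
 [  0.           0.           1.        ]] 0.006234202441266366 [[-9.98912709e-01 -4.37128429e-02 -1.62045486e-02  5.91389256e+02]
 [ 1.65252107e-02 -6.57024661e-01  7.53687941e-01 -1.39340730e+02]
 [-4.35926306e-02  7.52600679e-01  6.57032648e-01 -1.01694921e+03]
 [ 0.00000000e+00  0.00000000e+00  0.00000000e+00  1.00000000e+00]]
top [[543.76751146   0.         272.35411037]
 [  0.         543.76751146 202.34707355]
 [  0.           0.           1.        ]] -0.1783905026982067 [[-1.77250014e-02 -9.99744167e-01 -1.40507781e-02 -5.41478351e+01]
 [ 9.86714793e-01 -1.97603464e-02  1.61255837e-01 -5.92400573e+02]
 [-1.61492231e-01 -1.10058507e-02  9.86812612e-01 -1.35958741e+03]
 [ 0.00000000e+00  0.00000000e+00  0.00000000e+00  1.00000000e+00]]
```

View pics/side0.png

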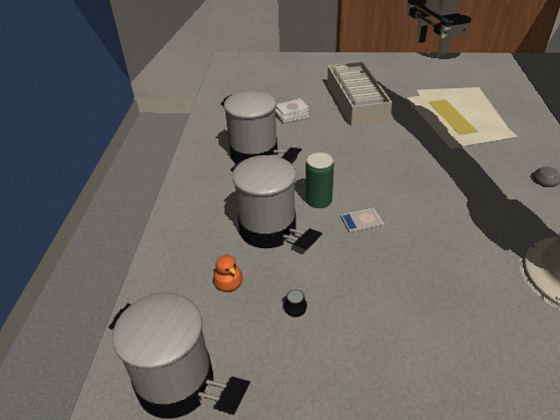

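View pics/top0.png

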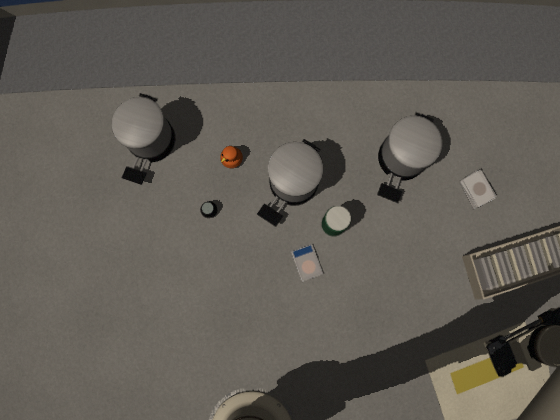

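The side view shows three bins with pads at (232,393), (307,240) and (291,155). In the top view the same pads are at (136,174), (271,213) and (391,192). The middle bin (lid at top (296,170)) looks nearest to the base, which is at about (250,410) in top, and has the can, slab, loupe and toy around it. I'll measure all three and enlarge the middle one.

```bash
cat > h.py <<'E'
import numpy as np,cv2
from station import bot
def cam(n):
    c=bot.camera(n);c["M"]=np.diag([1,-1,-1,1.])@c["extrinsics"];return c
def proj(c,P):
    M=c["M"];return cv2.projectPoints(np.atleast_2d(np.float64(P)),cv2.Rodrigues(M[:3,:3])[0],M[:3,3],c["intrinsics"],np.array([c["k1"],0,0,0]))[0].reshape(-1,2)
def at_z(c,uv,z):
    p=cv2.undistortPoints(np.float64([[uv]]),c["intrinsics"],np.array([c["k1"],0,0,0])).ravel()
    R,t=c["M"][:3,:3],c["M"][:3,3];o=-R.T@t;d=R.T@np.r_[p,1];return o+d*(z-o[2])/d[2]
def binpt(b,x,y,z):
    X,Y,t=b;return [X+x*np.cos(t)-y*np.sin(t),Y+x*np.sin(t)+y*np.cos(t),z]
def crop(c,u,v,w,h,k,name,pts=[]):
    im=cv2.resize(c["pixels"][v:v+h,u:u+w,::-1],None,fx=k,fy=k,interpolation=cv2.INTER_CUBIC)
    for p in pts:cv2.circle(im,(int((p[0]-u+.5)*k),int((p[1]-v+.5)*k)),3,(0,0,255),1)
    return cv2.imwrite(name,im) and im
E
python3 - <<'E'
from h import *
T=cam("top");S=cam("side")
for pt,ps in(((136,174),(232,393)),((271,213),(307,240)),((391,192),(291,155))):
    a=at_z(T,pt,36);b=at_z(S,ps,36);print("pad",a.round(),b.round(),np.linalg.norm(a[:2]))
for l in((139,122),(296,170),(415,140)):print("lid",at_z(T,l,165).round())
print("can top",at_z(T,(338,219),122),at_z(S,(320,160),122))
print("loupe",at_z(T,(208,209),38),at_z(S,(295,296),38))
print("slab",at_z(T,(307,263),8),at_z(S,(362,220),8))
print("toy",at_z(T,(230,155),40),at_z(S,(228,275),40))
a=crop(T,190,120,180,170,3,"x.png" if 0 else "pics/t.png");b=crop(S,200,140,200,190,2.6,"pics/s.png")
E
python3 - <<'E'
import cv2,numpy as np
a=cv2.imread("pics/t.png");b=cv2.imread("pics/s.png")
a=cv2.resize(a,(400,378));b=cv2.resize(b,(398,378));cv2.imwrite("pics/both.png",np.hstack([a,b]))
E
```

```text
pad [677. 298.  36.] [677. 304.  36.] 739.9723835703261
pad [565. -61.  36.] [563. -48.  36.] 568.4787359110479
pad [ 615. -378.   36.] [ 613. -363.   36.] 721.4845035011485
lid [780. 260. 165.]
lid [ 649. -125.  165.]
lid [ 719. -418.  165.]
can top [ 534.7419602  -225.57034129  122.        ] [ 537.68441751 -222.49234949  122.        ]
loupe [578.62190373 103.17571468  38.        ] [582.95593084 105.25393246  38.        ]
slab [ 434.98166572 -152.76917785    8.        ] [ 437.84293467 -145.55681486    8.        ]
toy [721.87004837  44.72337118  40.        ] [718.38683269  58.31848318  40.        ]
```

View pics/both.png

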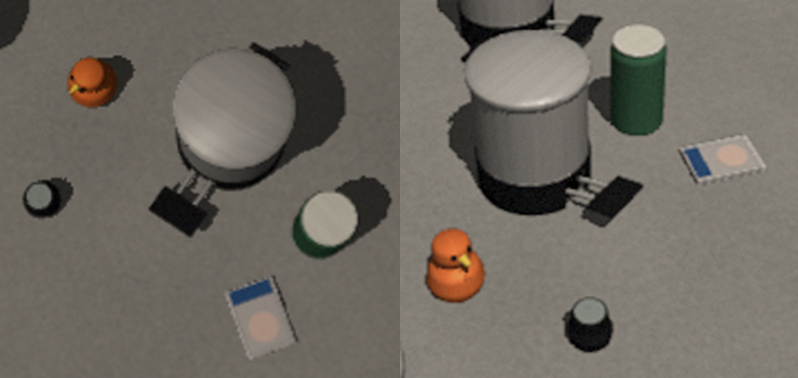

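Run:
```python
from h import *
from scipy.optimize import least_squares
T=cam("top");S=cam("side")
C=[(-133,-30,39.3),(-97,-30,32.7),(-97,30,32.7),(-133,30,39.3)]
t0=-.69
tc=np.array([(257.5,213.6),(264.3,204.2),(285.4,215.4),(277.8,226.2)])
sc=np.array([(292,246.5),(313.1,228.9),(322.1,233),(302.5,252.6)])
# order-free: match each observed corner to nearest model corner
def near(m,o):return (m[np.linalg.norm(m[None]-o[:,None],axis=2).argmin(1)]-o).ravel()
def f(b):
    P=[binpt(b,*c) for c in C]
    return np.r_[near(proj(T,P),tc),near(proj(S,P),sc),(proj(T,binpt(b,0,0,155))[0]-(295.4,168.6))]
r=least_squares(f,[649,-125,t0],diff_step=1e-5);b=r.x
print(b,f(b).round(1)); pad=binpt(b,-115,0,36);print("pad",pad,"front",binpt(b,-155,0,0))
th=np.linspace(0,6.28,40)
pts=[binpt(b,*c) for c in C]+[pad]+[binpt(b,66*np.cos(a),66*np.sin(a),z) for a in th for z in(0,44)]+[binpt(b,66*np.cos(a),66*np.sin(a),155) for a in th]
a=crop(T,190,120,180,170,2.3,"pics/t.png",proj(T,pts));s=crop(S,200,140,190,180,2.1,"pics/s.png",proj(S,pts))
h=378;cv2.imwrite("pics/fit.png",np.hstack([cv2.resize(i,(398,h)) for i in(a,s)]))
```

```text
[ 6.54325164e+02 -1.24096567e+02 -6.35354351e-01] [-2.  -0.4 -0.6 -1.8 -3.   0.1 -3.4  0.2  0.7 -3.7 -3.4 -1.3  0.8 -0.6
  3.4 -4.5  0.2  0.3]
pad [np.float64(561.7660967115751), np.float64(-55.84834975647853), 36] front [np.float64(529.5716385876052), np.float64(-32.109839565146885), 0]
```

View pics/fit.png

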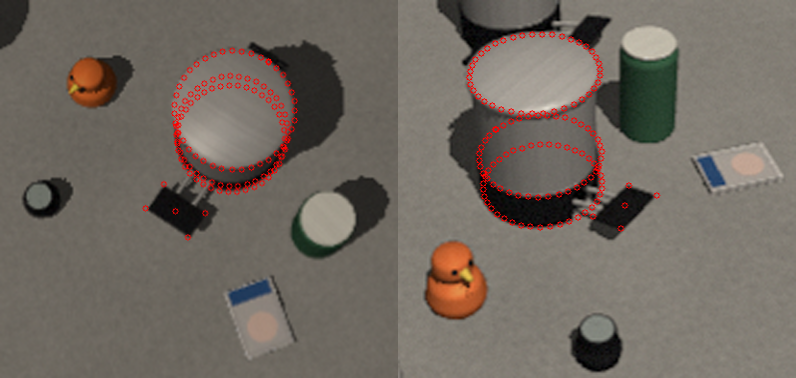

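The middle bin is the one: its pad is 568 mm from the base, against 721 and 740 mm for the others. It sits at about (654,-124) with yaw about -0.64, and its pad at about (561,-57). I'll close the fingers, travel high to above the outer part of the pad, then turn the gripper so its wide side runs across the bin.

```bash
python3 -m jog '[[0,0.62,-0.495,0,0],[0,0.62,-0.495,0,0],[0,0.62,-0.495,0,0],[0,0.62,-0.495,0,0],[0,0.62,-0.495,0,0],[0,0.62,-0.495,0,0],[0,0.62,-0.495,0,0],[0,0.62,-0.495,0,0],[0,0.62,-0.495,0,0],[0,0.62,-0.495,0,0],[0,0.62,-0.495,0,0],[0,0.62,-0.495,0,0],[0,0.62,-0.495,0,0],[0,0.62,-0.495,0,0],[0,0.62,-0.495,0,0],[0,0.62,-0.495,0,0],[0,0.62,-0.495,0,0],[0,0.62,-0.495,0,0],[0,0.62,-0.495,0,0],[0,0.62,-0.495,0,0]]' 20
python3 -m jog '[[0,0,0,0,0.97],[0,0,0,0,0.97],[0,0,0,0,0.97],[0,0,0,0,0.97],[0,0,0,0,0.97],[0,0,0,0,0.97],[0,0,0,0,0.97],[0,0,0,0,0]]'
python3 - <<'E'
from h import *
s=bot.state();R=np.array(s["ee_rot"]);p=np.array(s["eef_pos"]);print(p,np.arctan2(R[1,0],R[0,0]),s["q"],s["contact_force"])
d=np.array([554,-52,316])-p;print("tool units",R.T@d/40)
E
```

```text
time_s: 2.8
eef_pos: [555.3, -51.2, 404.8]
ee_rot: [[0.929, 0.371, 0.0], [0.371, -0.929, -0.0], [0.0, 0.0, -1.0]]
contact_force: [0.3, -0.4, 0.6]
width: 0.3
time_s: 3.8
eef_pos: [554.8, -51.9, 404.8]
ee_rot: [[0.804, -0.595, 0.0], [-0.595, -0.804, -0.0], [0.0, 0.0, -1.0]]
contact_force: [-0.1, 0.6, -0.3]
width: 0.4
[554.80257066 -51.89846409 404.81148331] -0.6372571469548028 [ 0.45062733  0.34308099 -0.49961467  1.78564415  0.18622834  1.05944028
 -2.32412365] [-0.11240689  0.58272798 -0.34530859]
tool units [-0.01530038  0.01363018  2.22028464]
```

```bash
python3 -m jog '[[0,0,0,0.5,0],[0,0,0,0.5,0],[0,0,0,0.5,0],[0,0,0,0.5,0],[0,0,0,0.5,0],[0,0,0,0.15,0],[0,0,0,0,0]]'
python3 - <<'E'
from h import *
T=cam("top");S=cam("side");s=bot.state();R=np.array(s["ee_rot"]);p=np.array(s["eef_pos"])
tip=p+178*R[:,2];tgt=np.r_[tip[:2],36];print(tip)
a=crop(T,190,120,180,170,2.3,"pics/t.png",proj(T,[tip,tgt]));b=crop(S,220,100,190,180,2.1,"pics/s.png",proj(S,[tip,tgt]))
cv2.imwrite("pics/above.png",np.hstack([cv2.resize(i,(398,378)) for i in(a,b)]))
E
```

```text
time_s: 4.68
eef_pos: [554.8, -52.0, 298.7]
ee_rot: [[0.804, -0.595, -0.0], [-0.595, -0.804, 0.0], [-0.001, 0.0, -1.0]]
contact_force: [1.0, -0.7, 0.8]
width: 0.8
[555.4594932  -51.97122248 121.50870139]
```

View pics/above.png

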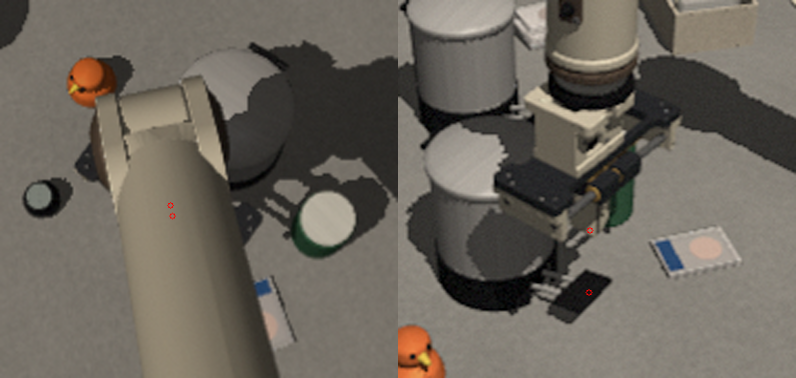

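Side view: the pad is centred near crop (580,297), and the tip axis projected down lands on it at (589,292). The fingertips themselves are hard to make out, so I'll enlarge before descending.

Run:
```python
from h import *
S=cam("side");s=bot.state();R=np.array(s["ee_rot"]);p=np.array(s["eef_pos"])
tip=p+178*R[:,2]
b=crop(S,410-220+55,165,115,90,6.5,"pics/z.png",proj(S,[tip,np.r_[tip[:2],36]]))
cv2.imwrite("pics/z.png",cv2.convertScaleAbs(b,alpha=1.8,beta=15))
```

```text
(no output)
```

View pics/z.png

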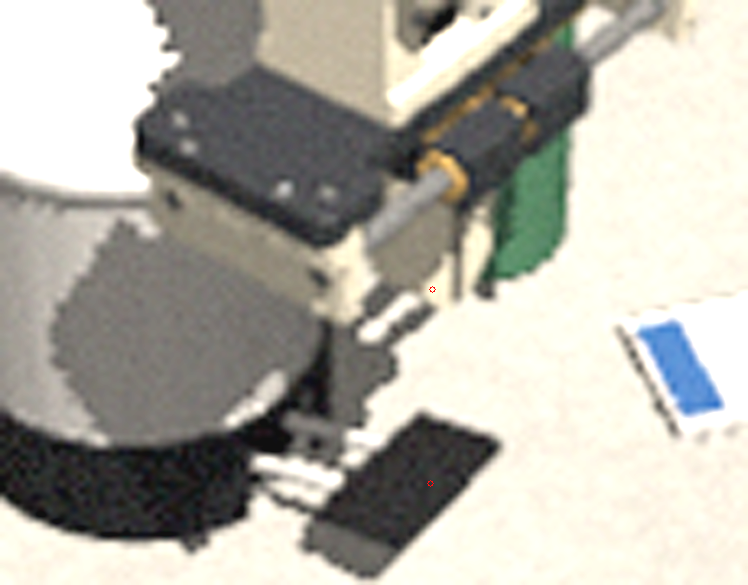

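The tip mark lands about 8 mm outward on the pad, as planned, and 4–8 mm towards its can end. I'll shift 4 mm along -tool y and descend.

```bash
python3 -m jog '[[0,0,-0.1,0,0],[0,0,0,0.3,0],[0,0,0,0.3,0],[0,0,0,0.3,0],[0,0,0,0.3,0],[0,0,0,0.3,0],[0,0,0,0.2,0],[0,0,0,0,0]]'
python3 -m jog '[[0,0,0,0.1,0],[0,0,0,0.1,0],[0,0,0,0,0]]'
python3 -m jog '[[0,0,0,0.1,0],[0,0,0,0,0]]'
python3 - <<'E'
from h import *
S=cam("side");s=bot.state();R=np.array(s["ee_rot"]);p=np.array(s["eef_pos"])
tip=p+178*R[:,2];print(tip,s["contact_force"])
b=crop(S,245,165,115,90,6.5,"pics/z2.png",proj(S,[tip]))
cv2.imwrite("pics/z2.png",cv2.convertScaleAbs(b,alpha=1.8,beta=15))
E
```

```text
time_s: 5.82
eef_pos: [556.9, -48.8, 229.9]
ee_rot: [[0.803, -0.596, -0.001], [-0.596, -0.803, 0.0], [-0.001, 0.001, -1.0]]
contact_force: [0.1, 0.1, -0.1]
width: 0.4
time_s: 6.2
eef_pos: [557.1, -48.8, 222.6]
ee_rot: [[0.803, -0.596, -0.0], [-0.596, -0.803, -0.0], [-0.0, 0.0, -1.0]]
contact_force: [-0.5, -0.2, 0.4]
width: 0.6
time_s: 6.45
eef_pos: [557.1, -48.8, 218.5]
ee_rot: [[0.803, -0.596, -0.0], [-0.596, -0.803, -0.0], [-0.0, 0.0, -1.0]]
contact_force: [-0.6, 0.4, 1.2]
width: 0.6
[557.12034598 -48.82916684  40.60194029] [ 0.73177977  0.26263016 -0.09729113]
```

View pics/z2.png

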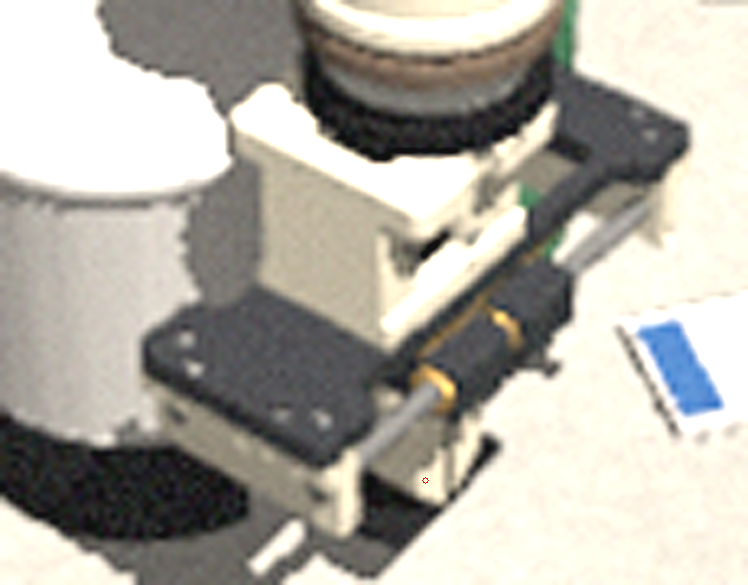

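The fingertips are just above the pad, but close to its outer edge and its can-side end. I'll shift 4 mm in and 4 mm along, then press in steps.

```bash
python3 -m jog '[[0,0.1,-0.1,0,0],[0,0,0,0.06,0],[0,0,0,0.06,0],[0,0,0,0.06,0],[0,0,0,0.06,0],[0,0,0,0,0]]'
python3 -m jog '[[0,0,0,0.06,0],[0,0,0,0.06,0],[0,0,0,0.06,0],[0,0,0,0,0]]'
python3 - <<'E'
from h import *
S=cam("side");s=bot.state();R=np.array(s["ee_rot"]);p=np.array(s["eef_pos"])
tip=p+178*R[:,2];print(tip,s["contact_force"])
b=crop(S,190,100,190,160,4,"pics/p1.png",proj(S,[tip]))
E
```

```text
time_s: 7.25
eef_pos: [562.7, -47.9, 208.9]
ee_rot: [[0.803, -0.596, -0.0], [-0.596, -0.803, 0.0], [-0.0, 0.0, -1.0]]
contact_force: [-0.1, 1.8, 2.6]
width: 0.4
time_s: 7.75
eef_pos: [562.6, -48.0, 201.6]
ee_rot: [[0.803, -0.596, -0.001], [-0.596, -0.803, -0.0], [-0.001, 0.0, -1.0]]
contact_force: [-2.2, 1.2, 3.1]
width: 0.3
[562.49423046 -47.98914851  23.75630487] [-1.35452297  0.35136873  2.81981272]
```

View pics/p1.png

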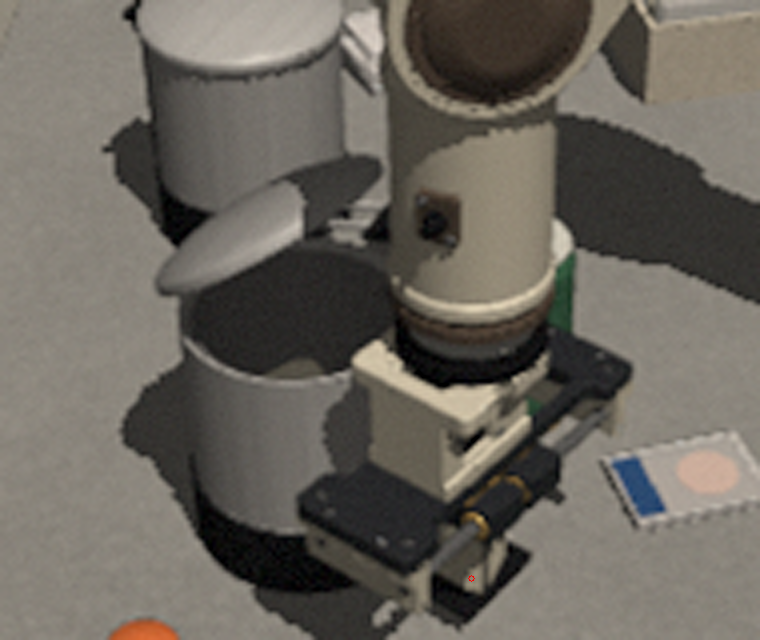

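The pedal is going down at about 3 N and the lid (crop (270,220)) is partly open, clear of the wrist. I'll press on to the stop.

```bash
python3 -m jog '[[0,0,0,0.06,0],[0,0,0,0.06,0],[0,0,0,0.06,0],[0,0,0,0.06,0],[0,0,0,0.06,0],[0,0,0,0,0]]'
python3 -m jog '[[0,0,0,0.05,0],[0,0,0,0,0]]'
python3 -m jog '[[0,0,0,0.04,0],[0,0,0,0,0]]'
```

```text
time_s: 8.55
eef_pos: [562.8, -48.0, 189.7]
ee_rot: [[0.803, -0.596, -0.0], [-0.596, -0.803, -0.0], [-0.0, 0.0, -1.0]]
contact_force: [-1.6, 0.5, 1.9]
width: 0.2
time_s: 8.8
eef_pos: [562.9, -47.9, 188.7]
ee_rot: [[0.803, -0.596, 0.0], [-0.596, -0.803, -0.0], [0.0, 0.0, -1.0]]
contact_force: [-4.2, 0.2, 10.3]
width: 0.0
time_s: 9.05
eef_pos: [562.9, -47.9, 187.9]
ee_rot: [[0.803, -0.596, 0.0], [-0.596, -0.803, -0.001], [0.001, 0.001, -1.0]]
contact_force: [-7.0, 0.6, 17.4]
width: 0.4
```

The force rose to 17 N with little further travel, so the pedal is at the stop. I'll hold for 3.75 s or more and look once.

```bash
python3 -m jog '[[0,0,0,0,0],[0,0,0,0,0],[0,0,0,0,0],[0,0,0,0,0],[0,0,0,0,0],[0,0,0,0,0],[0,0,0,0,0],[0,0,0,0,0],[0,0,0,0,0],[0,0,0,0,0],[0,0,0,0,0],[0,0,0,0,0],[0,0,0,0,0],[0,0,0,0,0],[0,0,0,0,0]]'
python3 -m jog '[[0,0,0,0,0],[0,0,0,0,0],[0,0,0,0,0],[0,0,0,0,0],[0,0,0,0,0],[0,0,0,0,0],[0,0,0,0,0],[0,0,0,0,0],[0,0,0,0,0],[0,0,0,0,0],[0,0,0,0,0],[0,0,0,0,0],[0,0,0,0,0],[0,0,0,0,0],[0,0,0,0,0]]'
python3 - <<'E'
from h import *
S=cam("side");b=[654.3,-124.1,-.64]
c,s_=np.cos(1.25),np.sin(1.25)
# lid front when open: hinge at x=+63,z=151
lf=binpt(b,63-130*c-4*-s_,0,151+130*s_+4*c);print(lf)
crop(S,190,60,190,200,3,"pics/p2.png",proj(S,[lf]))
E
```

```text
time_s: 10.92
eef_pos: [562.9, -47.9, 188.0]
ee_rot: [[0.803, -0.596, 0.0], [-0.596, -0.803, -0.001], [0.001, 0.001, -1.0]]
contact_force: [-7.4, 1.5, 17.1]
width: 0.3
time_s: 12.8
eef_pos: [562.9, -47.9, 188.0]
ee_rot: [[0.803, -0.596, 0.0], [-0.596, -0.803, -0.001], [0.001, 0.001, -1.0]]
contact_force: [-6.4, 1.3, 17.1]
width: 0.4
[np.float64(674.9973040950118), np.float64(-139.51004990056973), np.float64(275.62928996580723)]
```

View pics/p2.png

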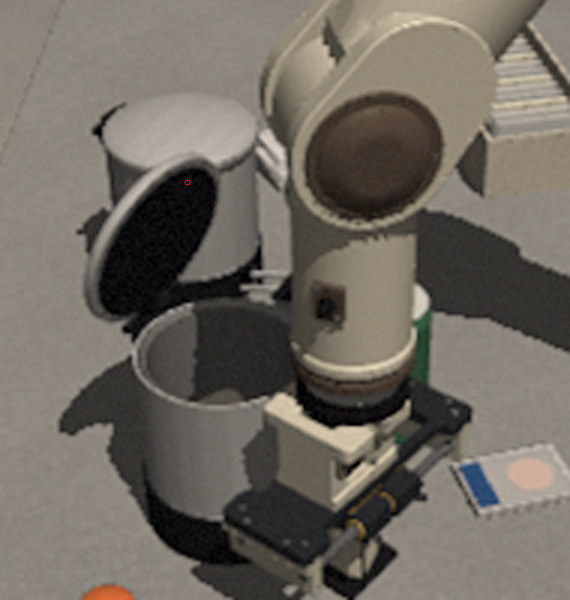

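The lid stands fully open (underside facing us at crop (155,240)) and has been held for 3.8 s. Now I'll ease up at about 4 mm/s.

```bash
python3 -m jog '[[0,0,0,0,0],[0,0,0,0,0],[0,0,0,-0.014,0],[0,0,0,-0.014,0],[0,0,0,-0.014,0],[0,0,0,-0.014,0],[0,0,0,-0.014,0],[0,0,0,-0.014,0],[0,0,0,-0.014,0],[0,0,0,-0.014,0],[0,0,0,-0.014,0],[0,0,0,-0.014,0],[0,0,0,-0.014,0],[0,0,0,-0.014,0],[0,0,0,-0.014,0],[0,0,0,-0.014,0],[0,0,0,-0.014,0],[0,0,0,-0.014,0],[0,0,0,-0.014,0],[0,0,0,-0.014,0]]'
python3 -m jog '[[0,0,0,-0.014,0],[0,0,0,-0.014,0],[0,0,0,-0.014,0],[0,0,0,-0.014,0],[0,0,0,-0.014,0],[0,0,0,-0.014,0],[0,0,0,-0.014,0],[0,0,0,-0.014,0],[0,0,0,-0.014,0],[0,0,0,-0.014,0],[0,0,0,-0.014,0],[0,0,0,-0.014,0],[0,0,0,-0.014,0],[0,0,0,-0.014,0],[0,0,0,-0.014,0],[0,0,0,-0.014,0],[0,0,0,-0.014,0],[0,0,0,-0.014,0],[0,0,0,-0.014,0],[0,0,0,-0.014,0]]'
```

```text
time_s: 15.35
eef_pos: [562.8, -48.0, 196.5]
ee_rot: [[0.803, -0.596, 0.0], [-0.596, -0.803, -0.0], [0.0, 0.0, -1.0]]
contact_force: [-2.4, 0.3, 2.8]
width: 0.1
time_s: 17.85
eef_pos: [562.8, -47.9, 207.7]
ee_rot: [[0.803, -0.596, 0.0], [-0.596, -0.803, 0.0], [0.0, -0.0, -1.0]]
contact_force: [1.1, 0.6, 1.1]
width: 0.4
```

```bash
python3 -m jog '[[0,0,0,-0.01,0],[0,0,0,-0.01,0],[0,0,0,-0.01,0],[0,0,0,-0.01,0],[0,0,0,-0.01,0],[0,0,0,-0.01,0],[0,0,0,-0.01,0],[0,0,0,-0.01,0],[0,0,0,-0.01,0],[0,0,0,-0.01,0],[0,0,0,-0.01,0],[0,0,0,-0.01,0],[0,0,0,-0.01,0],[0,0,0,-0.01,0],[0,0,0,-0.01,0],[0,0,0,-0.01,0],[0,0,0,-0.01,0],[0,0,0,-0.01,0],[0,0,0,-0.01,0],[0,0,0,-0.01,0]]'
python3 -m jog '[[0,0,0,-0.01,0],[0,0,0,-0.01,0],[0,0,0,-0.01,0],[0,0,0,-0.01,0],[0,0,0,-0.01,0],[0,0,0,-0.01,0],[0,0,0,-0.01,0],[0,0,0,-0.01,0],[0,0,0,-0.01,0],[0,0,0,-0.01,0],[0,0,0,0,0]]'
python3 - <<'E'
from h import *
S=cam("side");crop(S,190,60,190,200,3,"pics/p3.png")
E
```

```text
time_s: 20.35
eef_pos: [562.8, -47.9, 215.6]
ee_rot: [[0.803, -0.596, 0.0], [-0.596, -0.803, 0.0], [0.0, -0.0, -1.0]]
contact_force: [1.6, -1.0, 1.4]
width: 0.1
time_s: 21.72
eef_pos: [562.8, -47.9, 219.6]
ee_rot: [[0.803, -0.596, 0.0], [-0.596, -0.803, 0.0], [0.0, -0.0, -1.0]]
contact_force: [0.1, 0.2, 0.8]
width: 0.7
```

View pics/p3.png

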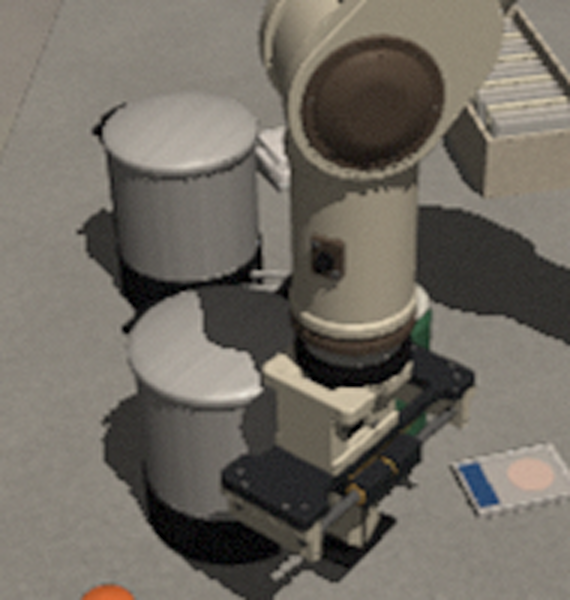

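The lid is shut (crop (195,345)). I'll lift straight up, slowly at first, and then look at the final scene.

```bash
python3 -m jog '[[0,0,0,-0.02,0],[0,0,0,-0.02,0],[0,0,0,-0.02,0],[0,0,0,-0.05,0],[0,0,0,-0.1,0],[0,0,0,-0.3,0],[0,0,0,-0.5,0],[0,0,0,-0.5,0],[0,0,0,-0.5,0],[0,0,0,-0.5,0],[0,0,0,-0.5,0],[0,0,0,-0.5,0],[0,0,0,-0.5,0],[0,0,0,-0.5,0],[0,0,0,-0.3,0],[0,0,0,0,0],[0,0,0,0,0]]'
python3 -m jog '[[0,-0.3,0.3,0,0],[0,-0.5,0.5,0,0],[0,-0.5,0.5,0,0],[0,-0.5,0.5,0,0],[0,-0.5,0.5,0,0],[0,-0.5,0.5,0,0],[0,-0.5,0.5,0,0],[0,-0.3,0.3,0,0],[0,0,0,0,0],[0,0,0,0,0]]'
python3 - <<'E'
from h import *
S=cam("side");T=cam("top");cv2.imwrite("pics/end.png",np.hstack([cv2.resize(c["pixels"][:,:,::-1],(400,300)) for c in(S,T)]))
for n,c in(("side",S),("top",T)):
    d=cv2.absdiff(c["pixels"][:,:,::-1].copy(),cv2.imread(f"pics/{n}0.png")).max(2)
    for k,z in dict(side=dict(slab=(342,207,40,25),loupe=(282,288,26,30),toy=(212,252,32,42),can=(304,152,32,58),binlid=(232,155,66,40),pad=(285,228,40,28)),top=dict(slab=(290,243,36,40),loupe=(199,200,20,20),toy=(218,143,26,26),can=(322,205,30,32),binlid=(265,140,60,70),pad=(256,203,32,26)))[n].items():
        print(n,k,d[z[1]:z[1]+z[3],z[0]:z[0]+z[2]].mean().round(1))
E
```

```text
time_s: 23.9
eef_pos: [562.5, -48.0, 411.5]
ee_rot: [[0.803, -0.596, -0.001], [-0.596, -0.803, 0.0], [-0.001, 0.001, -1.0]]
contact_force: [0.2, -0.4, 0.1]
width: 0.4
time_s: 25.15
eef_pos: [362.2, -77.6, 412.2]
ee_rot: [[0.803, -0.596, 0.001], [-0.596, -0.803, 0.0], [0.001, -0.001, -1.0]]
contact_force: [0.9, -1.2, 0.0]
width: 0.2
side slab 18.6
side loupe 7.1
side toy 8.3
side can 20.0
side binlid 8.4
side pad 6.8
top slab 27.0
top loupe 6.5
top toy 8.3
top can 16.7
top binlid 8.2
top pad 6.0
```

View pics/end.png

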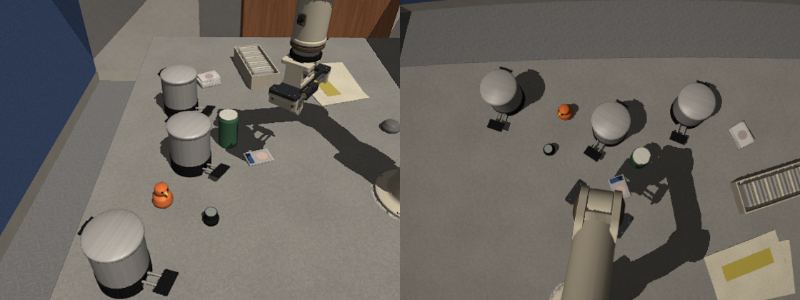

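The bin is shut and the pedal is back up. The loupe, toy, lid and pad match the first pictures. The can and slab differ only where the arm's shadow falls on them, and they stand in the same places.

```bash
python3 -c "
from station import bot
print(bot.sign_off())"
```

```text
the job is handed in; nothing more can be done
None
```

The job is done and handed in at about 25 s of the 54 s allowed. I opened the nearest (middle) bin by its pedal with closed fingertips and kept the lid fully open for about 4 s. I then eased the pedal up at about 3–5 mm/s until the lid was shut, and took the hand away.

- **Pressing:** it took about 3 N on the way down. The force rose to 17 N at the hard stop, and the picture during the hold showed the lid fully open.
- **After easing up:** the picture showed the lid shut, and the force was back near zero before I lifted off.
- **Rest of the desk:** the loupe, toy, lid and pad matched the first pictures. The picture comparison did not come out clean for the can (17–20 grey levels of change) or the slab (19–27). The arm's shadow now falls there, and by eye both stand where they did.
- **Disagreement:** the two cameras put the pad up to about 13 mm apart. I settled the spot to press from the enlarged side views instead.

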